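# Seat a heat sink in the corner of a locating jig and hold it there

## Task

On the small locating jig, swing the stop arm by its knob all the way round until it rests against its dowel and closes the corner. Then pick up the finned heat sink, set it flat on the jig's bed with its plain end (the one without the small black transistor) against the closed stop arm and its long side against both pads of the side stop, and press it firmly into that corner, against both stops at once. Finish while still holding the heat sink pressed into the corner: do not let go. Leave the transformer and the solder spool where they are.

Things in the scene. Friction and masses are not known exactly. Their poses are not given: they have to be found in the camera images.
- jig: Dark steel plate fixed on the bench, 10 mm thick, x -82..+24, y -102..+34 mm. Origin at bench level straight below the nest's corner; z up; bed top at z 10 mm; x points away from the robot within 0.3 rad. The part goes at x < 0, y < 0: the side stop's faces lie in the plane x = 0, the closed stop arm's face in the plane y = 0. An 8 mm high dowel stands at x -12, y +23 mm.
- side_stop: Side stop: two aluminium pads fixed on the jig's bed, facing the jig's -x, 6 mm high above the bed (top at z 16 mm), x 0..14 mm, at y -18..-4 and y -84..-68 mm. Frame = the jig's frame. The 50 mm gap between the pads leaves room for a finger.
- stop_arm (a joint): Upright hinge of the stop arm at x -62, y +9 mm of the jig. 0 = closed: arm along the jig's +x, against the dowel, a hard end that stands a push toward +y. Positive = open: arm turned clockwise from above, over the nest, toward the jig's -y (1.5 rad: along -y). Starts 0.6 to 1.3 rad open, stays where it is left, needs 1 to 2 N at the knob.
- knob_mid (a point): Point on the axis of the stop arm's upright round black knob, 14 mm across, 34 mm above the bench, 42 mm from the hinge axis; the knob spans 19 to 45 mm above the bench. The aluminium arm under it: 64 x 18 mm, 11 to 19 mm above the bench, reaching 56 mm from the hinge axis and 9 mm to either side.
- heat_sink: Loose finned heat sink, 0.09 to 0.16 kg, origin on its underside. Fin block x -26..+33 mm, 50 mm wide, 26 mm high; grip across the width by the upper 16 mm, above the pads. Feet 3.5 mm thick at both ends: the plain one ends at x +46.5 mm; the one with a small black transistor, its pins jutting out, at x -39.5. Seated: origin at x -25, y -46.5, z 10 mm of the jig, its +x along the jig's +y. Starts on the bench with +x within 0.8 rad of world +y.
- transformer: Small transformer, 41 x 47 x 47 mm, origin on its underside, loose on the bench; a bystander. It and the heat sink may change places.
- solder_spool: Spool, 52 mm across, 36 mm high, origin on its underside, loose on the bench; a bystander.

How it is judged:
By the outcome, as a careful person would: the job done as asked, in the order asked, and still so for the second after the job is handed in, while the arm keeps its last pose, push and grip.
It also fails if it takes over 58 s, if anything falls off the work surface, if the arm or the gripper's body presses on something with over 40 N, if the wrist force passes 120 N, or if a joint passes its speed limit or range.

## Robot

A 6-joint arm with a two-finger parallel gripper is mounted at the origin on a cart in front of the work surface, level with it; the furniture and walls round the work are solid. World frame = base frame: x ahead of the robot, y to its left, z up, the work surface at z = 0. Lengths are in m, angles in rad, forces in N, time in s.
With the tool pointing down it reaches from about 0.3 to 0.825 m from the base axis. Payload 5.4 kg.
Tool frame: the origin (TCP) lies on the centre line of the jaws, within the pads' length; the fingertips stand r.finger_overhang ahead of it and the grasp point (between the pads) lies 6 mm ahead of it (r.finger_overhang is the distance from the TCP to the fingertips, in m); z points along the fingers, x is the direction in which the jaws open and shut, and the axes are right-handed (so a half turn about z gives the same grasp; the last joint's range is limited). The gripper opens to 92 mm and grips with 3 to 60 N. Pads are 20 mm wide; open, the fingers measure 128 mm over their backs; the gripper's body (75 mm by 189 mm) begins 69 mm behind the grasp point.
Start: joints at [-1.542, 0.158, 1.597, -0, 1.386, -0.21], TCP at [0.136, -0.559, 0.24] pointing down, gripper open.
Joint ranges: [-2.91, 2.91], [-0.94, 2.29], [0.18, 2.7], [-1.29, 4.43], [0.17, 2.64], [-3, 3]. Speed limits (rad/s): [2.57, 2.57, 3.14, 3.14, 3.14, 3.14].

## Interface

Orientations are given as a unit quaternion [x, y, z, w].
In Python, from plant import status, grab_frame, order, r gives the robot as it stands.
- The arm moves only by the tool arm_command, never from a script. Its argument "deltas" is a list of rows, each an object of numbers: "jaw": the closure, from 0 (fully open) to 1 (shut); "tx", "ty", "tz": the shift along the tool's x, y, z in units of 0.3 m (1.0 is 0.3 m); "ax", "ay", "az": the turn, a rotation vector about the tool's x, y, z in units of 90 degrees (1.0 is 90 degrees). A call has 1 to 12 rows; each row is the pose to reach, as a shift and turn from the pose commanded when the call began, along the tool's axes at that moment; what a row does not reach only later rows make up. A row lasts 1/12 s, in which the tool goes at most 41.7 mm and 7.16 degrees, less where a joint would pass 70% of its speed; a pose out of reach is approached as far as the arm can. A call with a number of a shift or a turn outside -1 to 1 is refused whole. A call with a gripper value outside its range is refused whole. The fingers move at their own pace and stop on an object; the grip force is fixed at half the most. Time passes only in rows, so rows that repeat a pose let the fingers close. It gives the time, the measured TCP pose, the force and the opening at its end, in the units of the state.
- status.state(): the state, without advancing time (a new reading comes with each control period).
- grab_frame(name): name is "side" or "top" or "wrist"; returns a dict with "frame" (420x560x3 uint8, blue, green, red), "camera_matrix" (3x3 intrinsics, pixels), "world_from_camera" (4x4, takes a point from camera to world coordinates). Camera axes: x right, y down, z forward; pixel columns grow to the right and rows downward; lengths in m; the calibration is good to about 2 mm. A picture is of the moment at which its call begins. There is no depth.
- order.sign_off(): hands the job in, once; it reports no verdict.
The state is a dict: "clock": time; "joint_pos": joint angles; "dq": joint speeds; "joint_torque": joint torques, N m; "ee_pos": TCP position; "tcp_rot": TCP orientation; "force": force on the tool from outside, world axes, zero at the start; "moment": the same for the moment, N m; "opening": finger opening in m.
Only numpy, scipy, OpenCV 4.12 (cv2) and the standard library are available. Lean on these libraries where they do the work, as an engineer would, in place of code of your own. Each camera call takes 0.05 s, during which the arm holds its last target.

## Working session

There is one attempt and no reset: what is moved stays moved. The work goes in short steps, Python scripts to look and compute and a tool call to move; the robot and the scene stay as the last step left them, time stands still between calls to the robot, and variables do not carry over. Pictures are saved under pics/ and viewed, and the job is handed in when it is done.

Besides the shell and the picture viewer there is one more tool, called by a JSON object that holds its "fn" and its "kwargs". arm_command: Moves the arm, as the interface text tells. Its arguments: {"type":"object","properties":{"deltas":{"type":"array","items":{"type":"object","properties":{"jaw":{"type":"number"},"tx":{"type":"number"},"ty":{"type":"number"},"tz":{"type":"number"},"ax":{"type":"number"},"ay":{"type":"number"},"az":{"type":"number"}}}}},"required":["deltas"]}

```bash
ls; mkdir -p pics; python3 - <<'E'
from plant import status, grab_frame, order, r
import cv2,numpy as np
s=status.state()
for k,v in s.items(): print(k,np.round(v,4))
print(r.finger_overhang)
for n in ("side","top","wrist"):
    f=grab_frame(n); cv2.imwrite(f"pics/{n}0.png",f["frame"]); 
    np.savez(f"pics/{n}0.npz",K=f["camera_matrix"],T=f["world_from_camera"])
    print(n,f["camera_matrix"].round(1).tolist(),f["world_from_camera"].round(3).tolist())
E
```

```text
pics
clock 0.0
joint_pos [-1.5421  0.159   1.5982 -0.      1.3862 -0.2101]
dq [ 0.0006  0.0019  0.0002  0.0008  0.0004 -0.0018]
joint_torque [ 2.20000e-03 -3.85569e+01 -3.22109e+01  7.04000e-02  3.77000e-02
 -1.00000e-04]
ee_pos [ 0.136  -0.5581  0.2386]
tcp_rot [ 7.863e-01 -6.178e-01 -6.000e-04 -7.000e-04]
force [-0.2706 -0.8058 -0.8995]
moment [0.011  0.0106 0.0135]
opening 0.0916
0.025
side [[533.2, 0.0, 286.0], [0.0, 533.2, 210.4], [0.0, 0.0, 1.0]] [[-0.889, -0.178, 0.422, 0.034], [-0.458, 0.378, -0.805, 1.011], [-0.016, -0.909, -0.417, 0.503], [0.0, 0.0, 0.0, 1.0]]
top [[531.6, 0.0, 277.0], [0.0, 531.6, 214.3], [0.0, 0.0, 1.0]] [[-0.01, -0.992, 0.127, 0.321], [-1.0, 0.008, -0.017, 0.191], [0.016, -0.127, -0.992, 1.082], [0.0, 0.0, 0.0, 1.0]]
wrist [[362.2, 0.0, 280.3], [0.0, 362.2, 209.3], [0.0, 0.0, 1.0]] [[0.236, -0.943, -0.236, 0.202], [-0.972, -0.229, -0.056, -0.543], [-0.001, 0.242, -0.97, 0.384], [0.0, 0.0, 0.0, 1.0]]
```

View pics/top0.png

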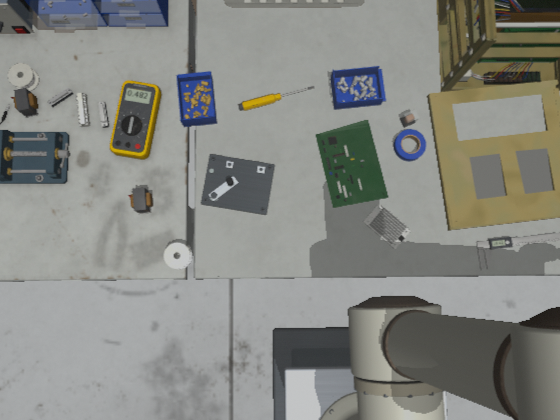

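View pics/side0.png

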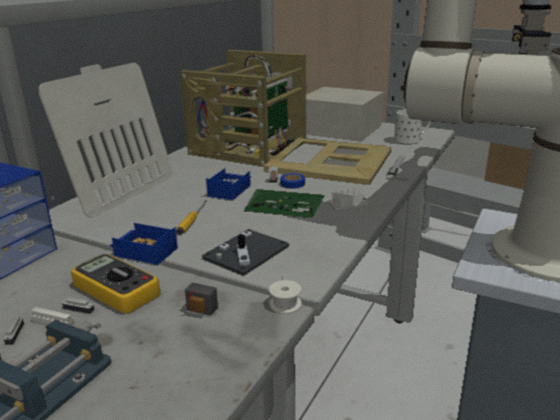

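Top view: jig near (238,184), stop arm in white with its knob near (228,181), heat sink near (387,224), transformer (141,198), spool (178,255). I'll enlarge these.

```bash
python3 - <<'E'
import cv2
t=cv2.imread("pics/top0.png"); s=cv2.imread("pics/side0.png")
a=cv2.resize(t[145:225,190:290],None,fx=8,fy=7.5,interpolation=cv2.INTER_CUBIC)
cv2.imwrite("pics/c1.png",cv2.resize(t[147:222,190:290],None,fx=8,fy=8,interpolation=cv2.INTER_CUBIC))
cv2.imwrite("pics/c2.png",cv2.resize(t[195:255,350:430],None,fx=10,fy=10,interpolation=cv2.INTER_CUBIC))
cv2.imwrite("pics/c3.png",cv2.resize(s[220:280,195:295],None,fx=8,fy=8,interpolation=cv2.INTER_CUBIC))
cv2.imwrite("pics/c4.png",cv2.resize(s[170:220,310:390],None,fx=8,fy=8,interpolation=cv2.INTER_CUBIC))
E
```

```text
(no output)
```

View pics/c1.png

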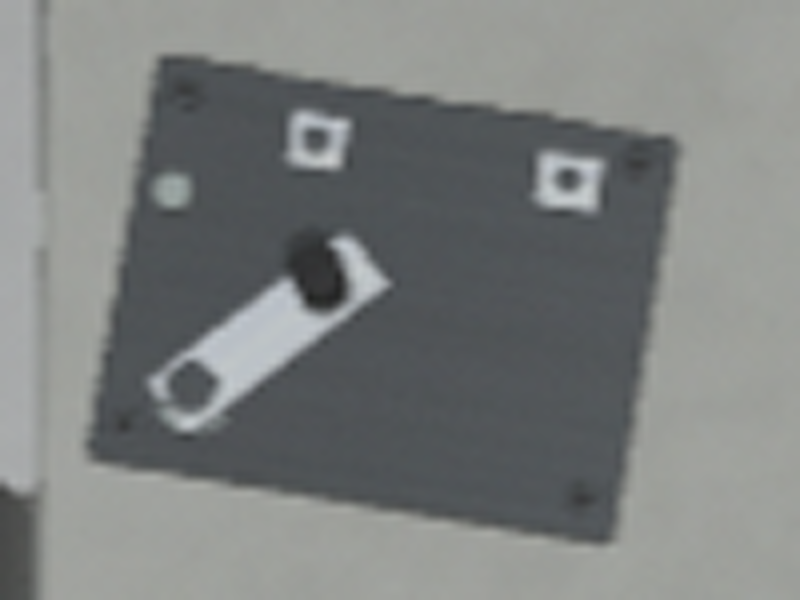

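View pics/c2.png

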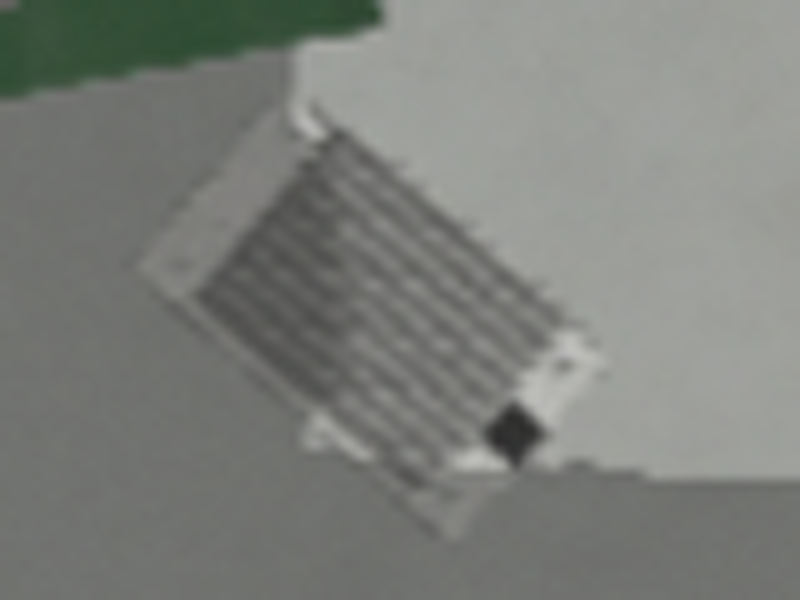

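View pics/c3.png

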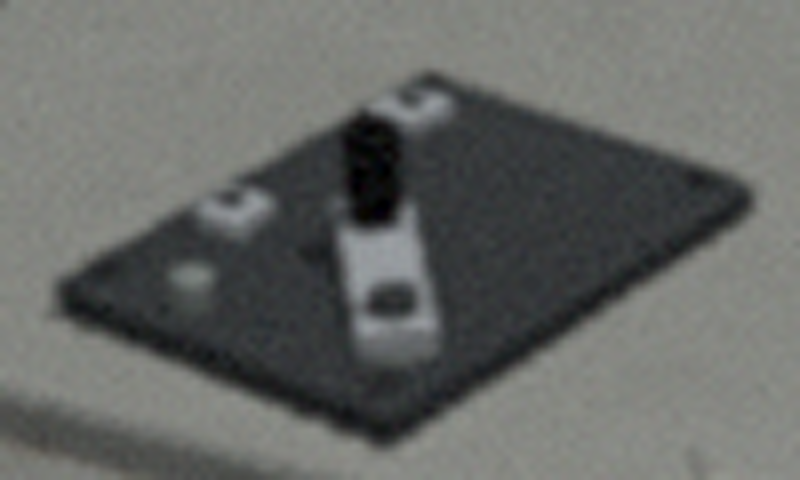

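View pics/c4.png

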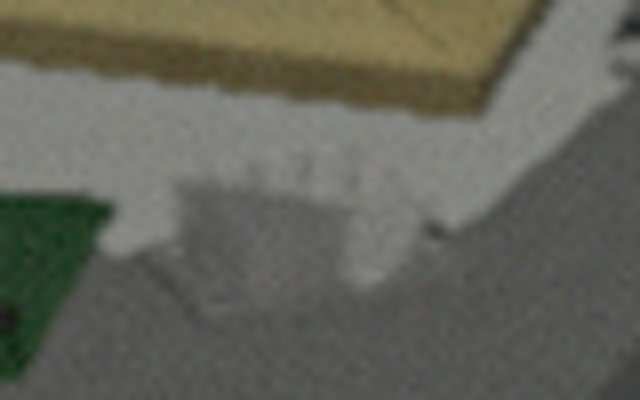

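View pics/wrist0.png

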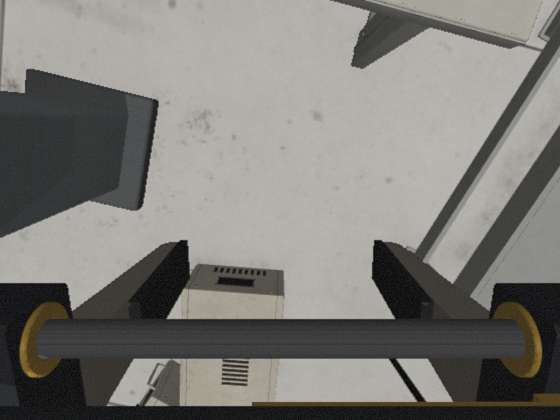

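```bash
cat > h.py <<'E'
import numpy as np
from scipy.optimize import least_squares
def cam(n):
    d=np.load(f"pics/{n}.npz"); return d["K"],d["T"]
def proj(P,c):
    K,T=c; P=np.atleast_2d(P); q=(P-T[:3,3])@T[:3,:3]; q=q@K.T; return q[:,:2]/q[:,2:]
def unproj(uv,z,c):
    K,T=c; d=T[:3,:3]@np.linalg.solve(K,[uv[0],uv[1],1.]); o=T[:3,3]; return o+d*(z-o[2])/d[2]
def rz(a): return np.array([[np.cos(a),-np.sin(a),0],[np.sin(a),np.cos(a),0],[0,0,1]])
def fit(obs,x0):
    # obs: list (cam, pts mm, uv)
    def f(p):
        R=rz(p[2]); t=np.array([p[0],p[1],0])
        return np.concatenate([(proj(np.array(P)/1e3@R.T+t,c)-np.array(uv)).ravel() for c,P,uv in obs])
    s=least_squares(f,x0,loss='soft_l1'); return s.x,f(s.x)
E
python3 - <<'E'
from h import *
c=cam("top0"); sc=cam("side0")
o1=np.array([190,147]);
P=[[24,34,10],[24,-102,10],[-82,-102,10],[-82,34,10],[7,-11,16],[7,-76,16],[-12,23,18],[-62,9,19]]
uv=np.array([[162,57],[680,140],[612,541],[90,458],[319,140],[569,182],[173,190],[193,386]])/8-.44+o1
Ps=[[24,-102,10],[7,-11,16],[7,-76,16],[-12,23,18],[-62,9,19],[-82,34,10],[24,34,10],[-82,-102,10]]
uvs=np.array([[430,72],[235,205],[413,102],[192,270],[391,298],[388,432],[62,285],[748,192]])/8-.44+np.array([195,220])
for obs in ([(c,P,uv)],[(sc,Ps,uvs)],[(c,P,uv),(sc,Ps,uvs)]):
    p,res=fit(obs,[.4,.25,0]); print(p,np.round(res,1))
jp=p
j0=jp
R=rz(jp[2])
# knob angle
best=None
for cc,base,top,name in((c,[325,297],[306,245],'t'),):
    def f(q):
        k=lambda z: R@np.array([-62+42*np.cos(-q[0]),9+42*np.sin(-q[0]),z])/1e3+[jp[0],jp[1],0]
        a=(proj(k(45),c)[0]-(np.array(top)/8-.44+o1)); b=proj(k(38),sc)[0]-(np.array([375,125])/8-.44+[195,220])
        return a
    s=least_squares(f,[1.]);print('arm',s.x,s.fun)
print('knob',R@np.array([-62+42*np.cos(-s.x[0]),9+42*np.sin(-s.x[0]),34])/1e3+[jp[0],jp[1],0])
# sink
o2=np.array([350,195])
Q=[[-39.5,25,3.5],[-39.5,-25,3.5],[46.5,25,3.5],[33,-25,26],[33,25,26],[-26,-25,26]]
u2=np.array([[455,540],[605,360],[140,262],[335,125],[198,292],[572,322]])/10-.45+o2
p,res=fit([(c,Q,u2)],[.3,-.05,.7]);print('sink',p,res.round(1))
for u in ((141,198),(178,255)): print(unproj(u,.03,c))
E
```

```text
[ 0.55577363  0.2808604  -0.17017316] [-0.3 -0.3  0.1 -0.1  0.3  0.1 -0.5 -0.2  0.   0.1  0.1 -0.   0.1  0.
  0.1  0.5]
[ 0.55736314  0.27712148 -0.17785286] [ 0.1 -0.1 -0.1  0.  -0.   0.4 -0.   0.9  0.2  1.7 -0.1 -1.6 -1.4 -0.5
  1.2 -1. ]
[ 0.55581926  0.28016351 -0.17353244] [ 0.1 -0.4  0.5 -0.   0.5  0.3 -0.2 -0.3  0.4  0.1  0.5  0.1  0.4 -0.1
  0.3  0.4 -0.2  0.6 -0.4  0.8 -0.3  1.1 -0.2  1.8  0.2  2.6 -0.  -0.7
 -1.6  0.5  1.1 -0.3]
arm [0.58233759] [-0.52076685  0.56558844]
knob [0.52686675 0.27092471 0.034     ]
sink [ 0.43022447 -0.05311185  0.83882753] [-0.7  0.5 -0.1  0.2 -1.4  0.5  2.2 -1.1 -0.1  0.6  1.  -1.6]
[0.48989937 0.44394055 0.03      ]
[0.37567096 0.36875189 0.03      ]
```

```bash
cat >> h.py <<'E'
def yawof(q): 
    from scipy.spatial.transform import Rotation as Ro
    x=Ro.from_quat(q).as_matrix()[:,0]; return np.arctan2(x[1],x[0])
def go(cur,tgt):
    """cur,tgt=(x,y,z,yaw) commanded; tool down. prints units"""
    d=np.array(tgt[:3])-np.array(cur[:3]); a=cur[3]
    dx=np.array([np.cos(a),np.sin(a),0]); dy=np.array([np.sin(a),-np.cos(a),0])
    w=(tgt[3]-cur[3]+np.pi)%(2*np.pi)-np.pi
    o=np.array([d@dx/.3,d@dy/.3,-d[2]/.3,-w/(np.pi/2)])
    print("tx %.4f ty %.4f tz %.4f az %.4f  dist %.3f rows %.1f/%.1f"%(*o,np.linalg.norm(d),np.linalg.norm(d)/.0417,abs(w)/.125))
E
python3 -c "
from h import *
a=yawof([.7863,-.6178,-.0006,-.0007]);print(a)
c=(.136,-.559,.24,a); m=(.28,-.3,.24,-1.03); t=(.43,-.05,.24,-.73)
go(c,m);go(m,t)"
```

```text
-1.3319269162531018
tx -0.7252 ty -0.6706 tz -0.0000 az -0.1922  dist 0.296 rows 7.1/2.4
tx -0.4570 ty -0.8577 tz -0.0000 az -0.1910  dist 0.292 rows 7.0/2.4
```

{"fn": "arm_command", "kwargs": {"deltas": [{"tx": -0.725, "ty": -0.67, "az": -0.19}, {"tx": -0.725, "ty": -0.67, "az": -0.19}, {"tx": -0.725, "ty": -0.67, "az": -0.19}, {"tx": -0.725, "ty": -0.67, "az": -0.19}, {"tx": -0.725, "ty": -0.67, "az": -0.19}, {"tx": -0.725, "ty": -0.67, "az": -0.19}, {"tx": -0.725, "ty": -0.67, "az": -0.19}, {"tx": -0.725, "ty": -0.67, "az": -0.19}, {"tx": -0.725, "ty": -0.67, "az": -0.19}, {"tx": -0.725, "ty": -0.67, "az": -0.19}]}}

```text
invalid input
```

{"fn": "arm_command", "kwargs": {"deltas": [{"tx": -0.457, "ty": -0.858, "az": -0.19}, {"tx": -0.457, "ty": -0.858, "az": -0.19}, {"tx": -0.457, "ty": -0.858, "az": -0.19}, {"tx": -0.457, "ty": -0.858, "az": -0.19}, {"tx": -0.457, "ty": -0.858, "az": -0.19}, {"tx": -0.457, "ty": -0.858, "az": -0.19}, {"tx": -0.457, "ty": -0.858, "az": -0.19}, {"tx": -0.457, "ty": -0.858, "az": -0.19}, {"tx": -0.457, "ty": -0.858, "az": -0.19}, {"tx": -0.457, "ty": -0.858, "az": -0.19}, {"tx": -0.457, "ty": -0.858, "az": -0.19}]}}

```text
invalid input
```

```bash
cat > snap.py <<'E'
import sys,cv2,numpy as np
from plant import status,grab_frame
from h import *
for n in sys.argv[2:]:
    f=grab_frame(n); t=n+sys.argv[1]; cv2.imwrite(f"pics/{t}.png",f["frame"]); np.savez(f"pics/{t}.npz",K=f["camera_matrix"],T=f["world_from_camera"])
s=status.state(); print(s["clock"],np.round(s["ee_pos"],4),"yaw",round(yawof(s["tcp_rot"]),4),"F",np.round(s["force"],1),"M",np.round(s["moment"],2),"op",s["opening"],"q",np.round(s["joint_pos"],2))
E
python3 snap.py 1 wrist
```

```text
0.2 [ 0.136  -0.5583  0.239 ] yaw -1.332 F [-0.   0.5  0.7] M [-0.07  0.   -0.02] op 0.09234529389769272 q [-1.54  0.16  1.6   0.    1.39 -0.21]
```

View pics/wrist1.png

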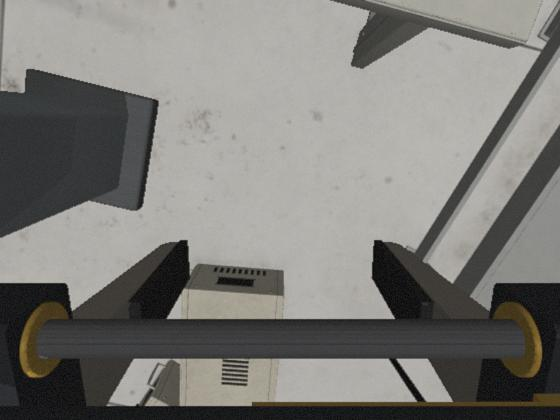

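The picture is unchanged because both moves were refused, most likely for missing fields. I'll send full rows.

{"fn": "arm_command", "kwargs": {"deltas": [{"jaw": 0, "tx": -0.725, "ty": -0.67, "tz": 0, "ax": 0, "ay": 0, "az": -0.19}, {"jaw": 0, "tx": -0.725, "ty": -0.67, "tz": 0, "ax": 0, "ay": 0, "az": -0.19}, {"jaw": 0, "tx": -0.725, "ty": -0.67, "tz": 0, "ax": 0, "ay": 0, "az": -0.19}, {"jaw": 0, "tx": -0.725, "ty": -0.67, "tz": 0, "ax": 0, "ay": 0, "az": -0.19}, {"jaw": 0, "tx": -0.725, "ty": -0.67, "tz": 0, "ax": 0, "ay": 0, "az": -0.19}, {"jaw": 0, "tx": -0.725, "ty": -0.67, "tz": 0, "ax": 0, "ay": 0, "az": -0.19}, {"jaw": 0, "tx": -0.725, "ty": -0.67, "tz": 0, "ax": 0, "ay": 0, "az": -0.19}, {"jaw": 0, "tx": -0.725, "ty": -0.67, "tz": 0, "ax": 0, "ay": 0, "az": -0.19}, {"jaw": 0, "tx": -0.725, "ty": -0.67, "tz": 0, "ax": 0, "ay": 0, "az": -0.19}, {"jaw": 0, "tx": -0.725, "ty": -0.67, "tz": 0, "ax": 0, "ay": 0, "az": -0.19}]}}

```text
clock: 1.03
ee_pos: [0.2797, -0.3002, 0.2397]
tcp_rot: [0.87, -0.494, 0.0, 0.0]
force: [0.1, 0.6, -0.1]
opening: 0.0916
```

{"fn": "arm_command", "kwargs": {"deltas": [{"jaw": 0, "tx": -0.457, "ty": -0.858, "tz": 0, "ax": 0, "ay": 0, "az": -0.19}, {"jaw": 0, "tx": -0.457, "ty": -0.858, "tz": 0, "ax": 0, "ay": 0, "az": -0.19}, {"jaw": 0, "tx": -0.457, "ty": -0.858, "tz": 0, "ax": 0, "ay": 0, "az": -0.19}, {"jaw": 0, "tx": -0.457, "ty": -0.858, "tz": 0, "ax": 0, "ay": 0, "az": -0.19}, {"jaw": 0, "tx": -0.457, "ty": -0.858, "tz": 0, "ax": 0, "ay": 0, "az": -0.19}, {"jaw": 0, "tx": -0.457, "ty": -0.858, "tz": 0, "ax": 0, "ay": 0, "az": -0.19}, {"jaw": 0, "tx": -0.457, "ty": -0.858, "tz": 0, "ax": 0, "ay": 0, "az": -0.19}, {"jaw": 0, "tx": -0.457, "ty": -0.858, "tz": 0, "ax": 0, "ay": 0, "az": -0.19}, {"jaw": 0, "tx": -0.457, "ty": -0.858, "tz": 0, "ax": 0, "ay": 0, "az": -0.19}, {"jaw": 0, "tx": -0.457, "ty": -0.858, "tz": 0, "ax": 0, "ay": 0, "az": -0.19}, {"jaw": 0, "tx": -0.457, "ty": -0.858, "tz": 0, "ax": 0, "ay": 0, "az": -0.19}]}}

```text
clock: 1.95
ee_pos: [0.4306, -0.0522, 0.2395]
tcp_rot: [0.933, -0.361, -0.0, 0.0]
force: [-0.4, -0.2, 0.6]
opening: 0.0918
```

```bash
python3 snap.py 1 wrist
```

```text
2.0 [ 0.4305 -0.0522  0.2395] yaw -0.7386 F [ 0.  0. -1.] M [0.   0.05 0.07] op 0.09192571111669896 q [-0.4  -0.22  1.97 -0.    1.4   0.34]
```

View pics/wrist1.png

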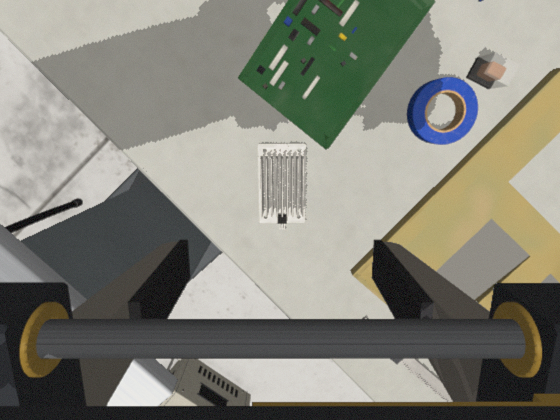

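Heat sink in the wrist view at about (282,183), transistor at the bottom (282,218), fins nearly parallel to the image's vertical.

```bash
python3 -c "
import cv2
t=cv2.imread('pics/wrist1.png')
cv2.imwrite('pics/c5.png',cv2.resize(t[132:237,235:335],None,fx=5.7,fy=5.7,interpolation=cv2.INTER_CUBIC))"
```

```text
(no output)
```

View pics/c5.png

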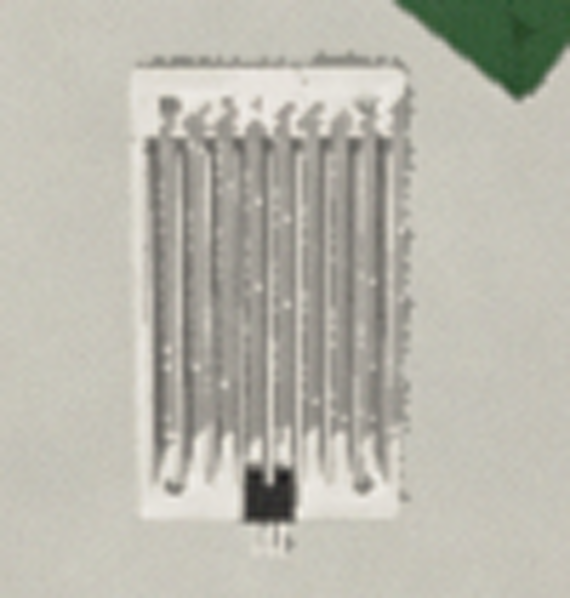

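```bash
python3 - <<'E'
from h import *
c=cam("wrist1"); c0=cam("top0")
Q=[[46.5,25,3.5],[46.5,-25,3.5],[-39.5,25,3.5],[-39.5,-25,3.5]]
u=np.array([[132,68],[406,68],[141,519],[398,519]])/5.7-.41+[235,132]
p,res=fit([(c,Q,u)],[.43,-.05,.8]);print(p,res.round(1))
print(proj(np.array([[33,25,26],[33,-25,26],[-26,25,26],[-26,-25,26],[33,25,3.5]])/1e3@rz(p[2]).T+[p[0],p[1],0],c)*5.7-np.array([235,132])*5.7)
E
```

```text
[ 0.4291104  -0.0562678   0.83333243] [-0.  -0.2  0.1 -0.3 -0.3  0.3  0.2  0.2]
[[123.00518502 152.40685976]
 [411.81705757 151.93339024]
 [128.75223994 481.30939906]
 [406.39808442 480.84556426]
 [130.72137682 139.15814857]]
```

```bash
cat >> h.py <<'E'
def adv(cur,tx,ty,tz,az):
    a=cur[3]; dx=np.array([np.cos(a),np.sin(a),0]); dy=np.array([np.sin(a),-np.cos(a),0])
    p=np.array(cur[:3])+.3*(tx*dx+ty*dy-tz*np.array([0,0,1])); return (*p,a-az*np.pi/2)
def jig(x,y,z,dyaw=0,J=(.5558,.2805,-.172)):
    p=rz(J[2])@np.array([x,y,z])/1e3; return (p[0]+J[0],p[1]+J[1],p[2],J[2]+dyaw)
E
python3 - <<'E'
from h import *
c=(.136,-.559,.24,-1.3319)
c=adv(c,-.725,-.67,0,-.19);c=adv(c,-.457,-.858,0,-.19);print(c)
c=(.4305,-.0522,.24,-.7386)
t=jig(-25,-60,240); print(t); go(c,t)
E
```

```text
(np.float64(0.4307729734591975), np.float64(-0.05058336891704135), np.float64(0.24), -0.7349973958179393)
(np.float64(0.5208996984829698), np.float64(0.22566416359696537), np.float64(0.24), -0.172)
tx -0.4008 ty -0.8877 tz -0.0000 az -0.3607  dist 0.292 rows 7.0/4.5
```

{"fn": "arm_command", "kwargs": {"deltas": [{"jaw": 1, "tx": -0.4, "ty": -0.888, "tz": 0, "ax": 0, "ay": 0, "az": -0.36}, {"jaw": 1, "tx": -0.4, "ty": -0.888, "tz": 0, "ax": 0, "ay": 0, "az": -0.36}, {"jaw": 1, "tx": -0.4, "ty": -0.888, "tz": 0, "ax": 0, "ay": 0, "az": -0.36}, {"jaw": 1, "tx": -0.4, "ty": -0.888, "tz": 0, "ax": 0, "ay": 0, "az": -0.36}, {"jaw": 1, "tx": -0.4, "ty": -0.888, "tz": 0, "ax": 0, "ay": 0, "az": -0.36}, {"jaw": 1, "tx": -0.4, "ty": -0.888, "tz": 0, "ax": 0, "ay": 0, "az": -0.36}, {"jaw": 1, "tx": -0.4, "ty": -0.888, "tz": 0, "ax": 0, "ay": 0, "az": -0.36}, {"jaw": 1, "tx": -0.4, "ty": -0.888, "tz": 0, "ax": 0, "ay": 0, "az": -0.36}, {"jaw": 1, "tx": -0.4, "ty": -0.888, "tz": 0, "ax": 0, "ay": 0, "az": -0.36}, {"jaw": 1, "tx": -0.4, "ty": -0.888, "tz": 0, "ax": 0, "ay": 0, "az": -0.36}, {"jaw": 1, "tx": -0.4, "ty": -0.888, "tz": 0, "ax": 0, "ay": 0, "az": -0.36}, {"jaw": 1, "tx": -0.4, "ty": -0.888, "tz": 0, "ax": 0, "ay": 0, "az": -0.36}]}}

```text
clock: 3.0
ee_pos: [0.5207, 0.226, 0.2399]
tcp_rot: [0.996, -0.086, 0.0, 0.0]
force: [0.2, -0.2, -0.8]
opening: 0.0141
```

```bash
python3 snap.py 2 wrist
```

```text
3.05 [0.5206 0.2263 0.2399] yaw -0.172 F [-0.1  0.2 -0.4] M [-0.08 -0.09 -0.01] op 0.01030217870705902 q [ 0.2   0.14  1.62 -0.    1.38  0.37]
```

View pics/wrist2.png

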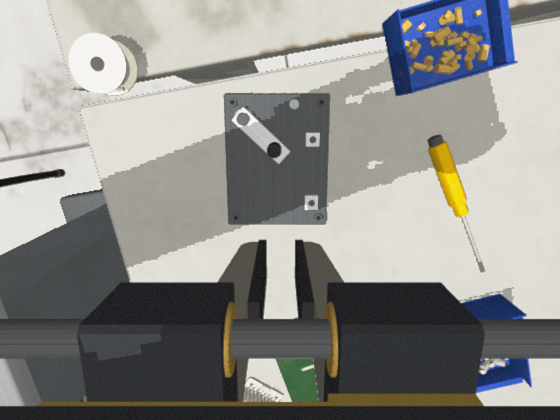

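```bash
python3 -c "
import cv2
t=cv2.imread('pics/wrist2.png')
cv2.imwrite('pics/c6.png',cv2.resize(t[85:235,215:340],None,fx=4,fy=4,interpolation=cv2.INTER_CUBIC))"
```

```text
(no output)
```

View pics/c6.png

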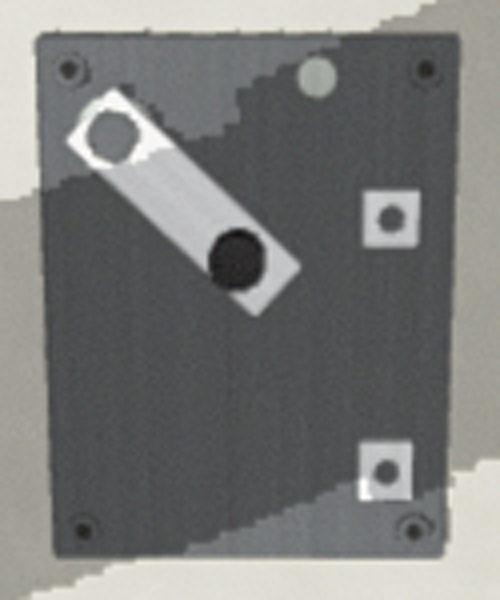

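```bash
python3 - <<'E'
from h import *
c=cam("wrist2"); o=np.array([215,85])
P=[[-82,34,10],[24,34,10],[24,-102,10],[-82,-102,10],[7,-11,16],[7,-76,16],[-12,23,18]]
u=np.array([[37,33],[461,34],[443,557],[56,556],[391,219],[386,471],[318,77]])/4-.375+o
p,res=fit([(c,P,u)],[.55,.28,-.17]);print(p,res.round(1))
t=np.array([237,260])/4-.375+o
w=unproj(t,.045,c); j=rz(p[2]).T@(w-[p[0],p[1],0])*1e3; print(j, np.hypot(j[0]+62,j[1]-9), np.arctan2(-(j[1]-9),j[0]+62))
E
```

```text
[ 0.55563202  0.2792436  -0.17497082] [-0.7 -0.5  0.5 -0.5  0.5  0.8 -0.9  0.9  0.3 -0.1  0.1  0.   0.  -0. ]
[-31.41333046 -18.97844461  45.        ] 41.452837249729725 0.7408921016310933
```

```bash
sed -i 's/J=(.5558,.2805,-.172)/J=(.5556,.2795,-.174)/' h.py; python3 - <<'E'
from h import *
c=(.5206,.2261,.24,-.172)
go(c,jig(-30,-53,49))
go(jig(-30,-53,49),jig(-28,-25,49)); go(jig(-30,-53,49),jig(-21,-9,49)); go(jig(-30,-53,49),jig(-21,-6,49))
E
```

```text
tx -0.0159 ty -0.0189 tz 0.6367 az 0.0013  dist 0.191 rows 4.6/0.0
tx 0.0067 ty -0.0933 tz -0.0000 az -0.0000  dist 0.028 rows 0.7/0.0
tx 0.0300 ty -0.1467 tz -0.0000 az -0.0000  dist 0.045 rows 1.1/0.0
tx 0.0300 ty -0.1567 tz -0.0000 az -0.0000  dist 0.048 rows 1.1/0.0
```

{"fn": "arm_command", "kwargs": {"deltas": [{"jaw": 1, "tx": -0.016, "ty": -0.019, "tz": 0.12, "ax": 0, "ay": 0, "az": 0}, {"jaw": 1, "tx": -0.016, "ty": -0.019, "tz": 0.25, "ax": 0, "ay": 0, "az": 0}, {"jaw": 1, "tx": -0.016, "ty": -0.019, "tz": 0.35, "ax": 0, "ay": 0, "az": 0}, {"jaw": 1, "tx": -0.016, "ty": -0.019, "tz": 0.45, "ax": 0, "ay": 0, "az": 0}, {"jaw": 1, "tx": -0.016, "ty": -0.019, "tz": 0.53, "ax": 0, "ay": 0, "az": 0}, {"jaw": 1, "tx": -0.016, "ty": -0.019, "tz": 0.59, "ax": 0, "ay": 0, "az": 0}, {"jaw": 1, "tx": -0.016, "ty": -0.019, "tz": 0.637, "ax": 0, "ay": 0, "az": 0}, {"jaw": 1, "tx": -0.016, "ty": -0.019, "tz": 0.637, "ax": 0, "ay": 0, "az": 0}]}}

```text
clock: 3.72
ee_pos: [0.5142, 0.2328, 0.0454]
tcp_rot: [0.996, -0.085, -0.003, 0.001]
force: [0.3, -0.1, -0.5]
opening: 0.0008
```

```bash
python3 snap.py 3 wrist
```

```text
3.7667 [0.5155 0.2332 0.0473] yaw -0.1708 F [-0.1  0.6  0.8] M [ 0.01 -0.1  -0.01] op 0.0005290330993217964 q [ 0.21  0.37  1.76 -0.    1.02  0.38]
```

View pics/wrist3.png

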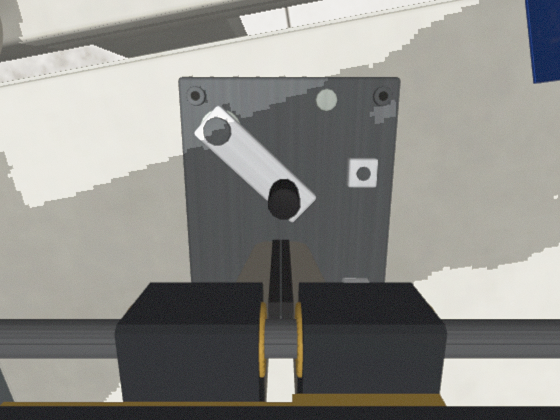

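Closed fingertips (about (280,243)) sit just behind the knob (284,200), clear of it. Now I push it along the jig's +y.

{"fn": "arm_command", "kwargs": {"deltas": [{"jaw": 1, "tx": 0.003, "ty": -0.03, "tz": 0, "ax": 0, "ay": 0, "az": 0}, {"jaw": 1, "tx": 0.006, "ty": -0.055, "tz": 0, "ax": 0, "ay": 0, "az": 0}, {"jaw": 1, "tx": 0.01, "ty": -0.075, "tz": 0, "ax": 0, "ay": 0, "az": 0}, {"jaw": 1, "tx": 0.016, "ty": -0.095, "tz": 0, "ax": 0, "ay": 0, "az": 0}, {"jaw": 1, "tx": 0.022, "ty": -0.115, "tz": 0, "ax": 0, "ay": 0, "az": 0}, {"jaw": 1, "tx": 0.026, "ty": -0.13, "tz": 0, "ax": 0, "ay": 0, "az": 0}, {"jaw": 1, "tx": 0.03, "ty": -0.14, "tz": 0, "ax": 0, "ay": 0, "az": 0}, {"jaw": 1, "tx": 0.03, "ty": -0.147, "tz": 0, "ax": 0, "ay": 0, "az": 0}, {"jaw": 1, "tx": 0.03, "ty": -0.147, "tz": 0, "ax": 0, "ay": 0, "az": 0}]}}

```text
clock: 4.52
ee_pos: [0.5342, 0.2756, 0.0499]
tcp_rot: [0.996, -0.084, 0.001, 0.001]
force: [0.2, -7.2, 5.8]
opening: 0.0003
```

```bash
python3 snap.py 4 wrist
```

```text
4.5667 [0.5341 0.2756 0.05  ] yaw -0.1686 F [ 1.4 -6.1  4.3] M [-1.25 -0.16  0.  ] op 0.0003632692323950387 q [ 0.28  0.44  1.66 -0.    1.05  0.45]
```

View pics/wrist4.png

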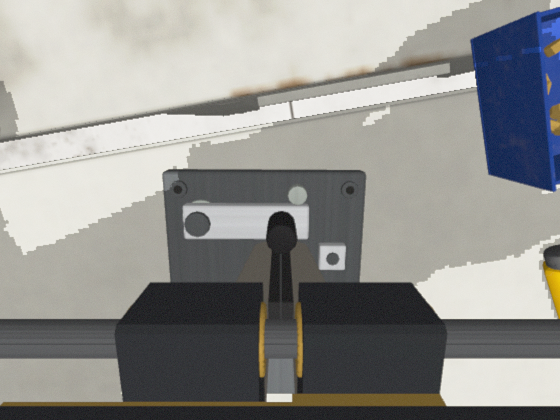

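Arm looks parallel to the plate's edge and against the dowel (297,195), with about 6 N of push. I'll push a bit more to confirm the hard stop.

{"fn": "arm_command", "kwargs": {"deltas": [{"jaw": 1, "tx": 0, "ty": -0.01, "tz": 0, "ax": 0, "ay": 0, "az": 0}, {"jaw": 1, "tx": 0, "ty": -0.01, "tz": 0, "ax": 0, "ay": 0, "az": 0}, {"jaw": 1, "tx": 0, "ty": -0.01, "tz": 0, "ax": 0, "ay": 0, "az": 0}, {"jaw": 1, "tx": 0, "ty": -0.01, "tz": 0, "ax": 0, "ay": 0, "az": 0}]}}

```text
clock: 4.9
ee_pos: [0.5342, 0.276, 0.0499]
tcp_rot: [0.996, -0.084, 0.0, 0.003]
force: [-2.3, -16.7, 9.6]
opening: 0.0007
```

```bash
python3 snap.py 5 top; python3 - <<'E'
from h import *
print((rz(-.174)@(np.array([.5342,.2756,.05])-[.5556,.2795,0]))*1e3*0, (rz(.174)@(np.array([.5341,.2756,.05])-[.5556,.2795,0]))*1e3)
E
```

```text
4.95 [0.5343 0.276  0.0499] yaw -0.1683 F [ -2.  -16.1   8.9] M [-2.87  0.23  0.  ] op 0.0006408416670560895 q [ 0.28  0.44  1.65 -0.01  1.05  0.45]
[-0. -0.  0.] [-20.50017236  -7.56326207  50.        ]
```

Hard stop confirmed: a 3 mm command gave 0.4 mm of motion and 10 N more force. Now I back off, lift, and go to the heat sink.

```bash
python3 - <<'E'
from h import *
a=jig(-21,-6,49); b=adv(a,0,.08,-.5,0); print(a,b)
go(b,(.4315,-.0537,.2,-.738))
E
```

```text
(np.float64(0.5338783568073556), np.float64(0.2772261888795581), np.float64(0.049), -0.174) (np.float64(0.5297233970274016), np.float64(0.25358858516795135), np.float64(0.199), -0.174)
tx -0.1451 ty 1.0655 tz -0.0033 az 0.3591  dist 0.323 rows 7.7/4.5
```

{"fn": "arm_command", "kwargs": {"deltas": [{"jaw": 1, "tx": 0, "ty": 0.04, "tz": 0, "ax": 0, "ay": 0, "az": 0}, {"jaw": 1, "tx": 0, "ty": 0.08, "tz": 0, "ax": 0, "ay": 0, "az": 0}, {"jaw": 1, "tx": 0, "ty": 0.08, "tz": -0.13, "ax": 0, "ay": 0, "az": 0}, {"jaw": 0, "tx": 0, "ty": 0.08, "tz": -0.26, "ax": 0, "ay": 0, "az": 0}, {"jaw": 0, "tx": 0, "ty": 0.08, "tz": -0.38, "ax": 0, "ay": 0, "az": 0}, {"jaw": 0, "tx": 0, "ty": 0.08, "tz": -0.5, "ax": 0, "ay": 0, "az": 0}, {"jaw": 0, "tx": 0, "ty": 0.08, "tz": -0.5, "ax": 0, "ay": 0, "az": 0}, {"jaw": 0, "tx": 0, "ty": 0.08, "tz": -0.5, "ax": 0, "ay": 0, "az": 0}]}}

```text
clock: 5.62
ee_pos: [0.5308, 0.256, 0.2014]
tcp_rot: [0.996, -0.085, 0.003, -0.001]
force: [0.3, -0.0, -0.5]
opening: 0.0316
```

```bash
python3 snap.py 6 top wrist;  python3 -c "
import cv2
t=cv2.imread('pics/top6.png')
cv2.imwrite('pics/c7.png',cv2.resize(t[147:222,190:290],None,fx=8,fy=8,interpolation=cv2.INTER_CUBIC))"
```

```text
5.7167 [0.5285 0.2554 0.1973] yaw -0.1695 F [-0.4 -0.5  0.8] M [-0.04 -0.07 -0.01] op 0.039639343837467124 q [0.24 0.22 1.61 0.   1.31 0.41]
```

View pics/wrist6.png

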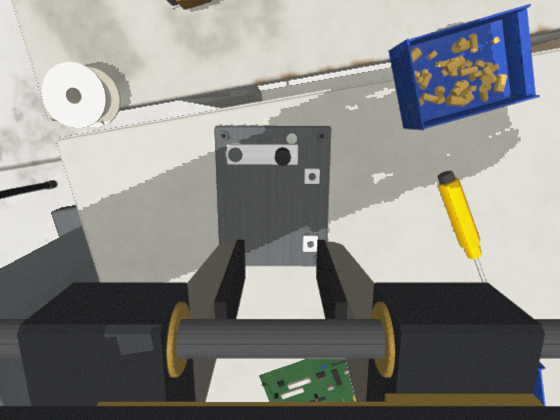

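The stop arm is closed: parallel to the plate's end, touching the dowel at (291,138). Now to the heat sink.

{"fn": "arm_command", "kwargs": {"deltas": [{"jaw": 0, "tx": -0.14, "ty": 1.0, "tz": 0, "ax": 0, "ay": 0, "az": 0.36}, {"jaw": 0, "tx": -0.14, "ty": 1.0, "tz": 0, "ax": 0, "ay": 0, "az": 0.36}, {"jaw": 0, "tx": -0.14, "ty": 1.0, "tz": 0, "ax": 0, "ay": 0, "az": 0.36}, {"jaw": 0, "tx": -0.14, "ty": 1.0, "tz": 0, "ax": 0, "ay": 0, "az": 0.36}, {"jaw": 0, "tx": -0.14, "ty": 1.0, "tz": 0, "ax": 0, "ay": 0, "az": 0.36}, {"jaw": 0, "tx": -0.14, "ty": 1.0, "tz": 0, "ax": 0, "ay": 0, "az": 0.36}, {"jaw": 0, "tx": -0.14, "ty": 1.0, "tz": 0, "ax": 0, "ay": 0, "az": 0.36}, {"jaw": 0, "tx": -0.14, "ty": 1.0, "tz": 0, "ax": 0, "ay": 0, "az": 0.36}, {"jaw": 0, "tx": -0.14, "ty": 1.0, "tz": 0, "ax": 0, "ay": 0, "az": 0.36}, {"jaw": 0, "tx": -0.14, "ty": 1.0, "tz": 0, "ax": 0, "ay": 0, "az": 0.36}, {"jaw": 0, "tx": -0.14, "ty": 1.0, "tz": 0, "ax": 0, "ay": 0, "az": 0.36}]}}

```text
clock: 6.63
ee_pos: [0.437, -0.0321, 0.1974]
tcp_rot: [0.933, -0.359, -0.001, -0.0]
force: [-0.6, 0.1, 1.4]
opening: 0.0917
```

```bash
python3 snap.py 7 wrist; python3 - <<'E'
from plant import status
from h import *
s=status.state(); e=s["ee_pos"]
c=(e[0],e[1],.2,yawof(s["tcp_rot"]))
go(c,(.4315,-.0537,.1,-.738));go(c,(.4315,-.0537,.0365,-.738))
E
python3 -c "
import cv2
t=cv2.imread('pics/wrist7.png')
cv2.imwrite('pics/c8.png',cv2.resize(t[120:260,200:360],None,fx=5,fy=4.2,interpolation=cv2.INTER_CUBIC))"
```

```text
6.6833 [ 0.4372 -0.0319  0.1976] yaw -0.7336 F [ 0.8  0.  -0. ] M [-0.03  0.01 -0.04] op 0.09205029062377096 q [-0.35 -0.17  2.01  0.    1.3   0.38]
tx 0.0346 ty 0.0667 tz 0.3333 az 0.0028  dist 0.103 rows 2.5/0.0
tx 0.0346 ty 0.0667 tz 0.5450 az 0.0028  dist 0.165 rows 4.0/0.0
```

View pics/wrist7.png

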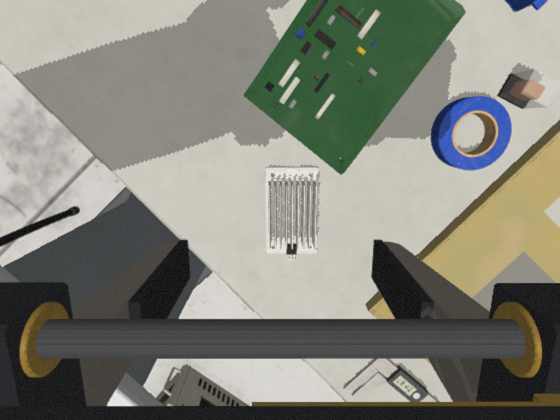

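{"fn": "arm_command", "kwargs": {"deltas": [{"jaw": 0, "tx": 0.034, "ty": 0.067, "tz": 0.0, "ax": 0, "ay": 0, "az": 0.003}, {"jaw": 0, "tx": 0.034, "ty": 0.067, "tz": 0.1, "ax": 0, "ay": 0, "az": 0.003}, {"jaw": 0, "tx": 0.034, "ty": 0.067, "tz": 0.2, "ax": 0, "ay": 0, "az": 0.003}, {"jaw": 0, "tx": 0.034, "ty": 0.067, "tz": 0.3, "ax": 0, "ay": 0, "az": 0.003}, {"jaw": 0, "tx": 0.034, "ty": 0.067, "tz": 0.4, "ax": 0, "ay": 0, "az": 0.003}, {"jaw": 0, "tx": 0.034, "ty": 0.067, "tz": 0.4, "ax": 0, "ay": 0, "az": 0.003}, {"jaw": 0, "tx": 0.034, "ty": 0.067, "tz": 0.4, "ax": 0, "ay": 0, "az": 0.003}, {"jaw": 0, "tx": 0.034, "ty": 0.067, "tz": 0.4, "ax": 0, "ay": 0, "az": 0.003}]}}

```text
clock: 7.35
ee_pos: [0.4327, -0.0546, 0.0799]
tcp_rot: [0.933, -0.361, 0.001, -0.0]
force: [0.5, 0.1, -0.1]
opening: 0.0919
```

```bash
python3 snap.py 8 wrist
```

```text
7.4 [ 0.4332 -0.055   0.0805] yaw -0.7387 F [-0.1 -0.2  1.1] M [-0.06 -0.08  0.  ] op 0.09222001757995517 q [-0.4  -0.01  2.11  0.    1.03  0.33]
```

View pics/wrist8.png

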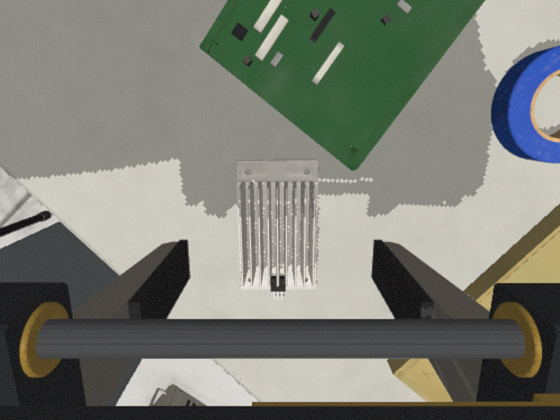

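```bash
python3 - <<'E'
from h import *
c=cam("wrist8")
Q=[[46.5,25,3.5],[46.5,-25,3.5],[-39.5,25,3.5],[-39.5,-25,3.5]]
u=[[237,160.5],[318,160.5],[240.5,288.5],[316.5,289.5]]
p,res=fit([(c,Q,u)],[.43,-.05,.8]);print(p,res.round(1))
g=(p[0]+.0035*np.cos(p[2]),p[1]+.0035*np.sin(p[2]),.0365,p[2]-np.pi/2)
go((.4332,-.055,.0805,-.7387),g); print(g)
E
```

```text
[ 0.42918419 -0.05631229  0.83421266] [-0.2 -0.1  0.6 -0.3  0.3  1.  -0.8 -0.2]
tx -0.0070 ty 0.0006 tz 0.1467 az -0.0013  dist 0.044 rows 1.1/0.0
(np.float64(0.4315353559888361), np.float64(-0.05371960641848713), 0.0365, np.float64(-0.7365836670561207))
```

Centred and aligned to within about 2 mm. Going down and gripping.

{"fn": "arm_command", "kwargs": {"deltas": [{"jaw": 0, "tx": -0.007, "ty": 0, "tz": 0.07, "ax": 0, "ay": 0, "az": 0}, {"jaw": 0, "tx": -0.007, "ty": 0, "tz": 0.144, "ax": 0, "ay": 0, "az": 0}, {"jaw": 0, "tx": -0.007, "ty": 0, "tz": 0.144, "ax": 0, "ay": 0, "az": 0}, {"jaw": 1, "tx": -0.007, "ty": 0, "tz": 0.144, "ax": 0, "ay": 0, "az": 0}, {"jaw": 1, "tx": -0.007, "ty": 0, "tz": 0.144, "ax": 0, "ay": 0, "az": 0}, {"jaw": 1, "tx": -0.007, "ty": 0, "tz": 0.144, "ax": 0, "ay": 0, "az": 0}, {"jaw": 1, "tx": -0.007, "ty": 0, "tz": 0.144, "ax": 0, "ay": 0, "az": 0}, {"jaw": 1, "tx": -0.007, "ty": 0, "tz": 0.144, "ax": 0, "ay": 0, "az": 0}, {"jaw": 1, "tx": -0.007, "ty": 0, "tz": 0.144, "ax": 0, "ay": 0, "az": 0}, {"jaw": 1, "tx": -0.007, "ty": 0, "tz": 0.144, "ax": 0, "ay": 0, "az": 0}, {"jaw": 1, "tx": -0.007, "ty": 0, "tz": 0.144, "ax": 0, "ay": 0, "az": 0}, {"jaw": 1, "tx": -0.007, "ty": 0, "tz": 0.144, "ax": 0, "ay": 0, "az": 0}]}}

```text
clock: 8.4
ee_pos: [0.4303, -0.0536, 0.0357]
tcp_rot: [0.932, -0.361, 0.0, 0.0]
force: [-1.4, 0.5, 4.7]
opening: 0.0497
```

```bash
python3 snap.py 9 wrist
```

```text
8.45 [ 0.4303 -0.0536  0.0357] yaw -0.7397 F [-1.2  0.2  5.1] M [-0.06  0.14  0.03] op 0.04940485152290093 q [-0.4   0.08  2.14 -0.    0.93  0.34]
```

View pics/wrist9.png

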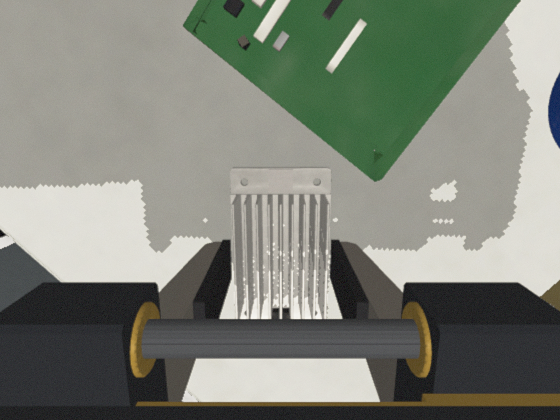

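{"fn": "arm_command", "kwargs": {"deltas": [{"jaw": 1, "tx": 0, "ty": 0, "tz": -0.06, "ax": 0, "ay": 0, "az": 0}, {"jaw": 1, "tx": 0, "ty": 0, "tz": -0.15, "ax": 0, "ay": 0, "az": 0}, {"jaw": 1, "tx": 0, "ty": 0, "tz": -0.25, "ax": 0, "ay": 0, "az": 0}, {"jaw": 1, "tx": 0, "ty": 0, "tz": -0.34, "ax": 0, "ay": 0, "az": 0}, {"jaw": 1, "tx": 0, "ty": 0, "tz": -0.38, "ax": 0, "ay": 0, "az": 0}, {"jaw": 1, "tx": 0, "ty": 0, "tz": -0.38, "ax": 0, "ay": 0, "az": 0}, {"jaw": 1, "tx": 0, "ty": 0, "tz": -0.38, "ax": 0, "ay": 0, "az": 0}]}}

```text
clock: 9.03
ee_pos: [0.4299, -0.0534, 0.149]
tcp_rot: [0.932, -0.362, 0.0, -0.0]
force: [0.6, -0.3, -1.5]
opening: 0.0495
```

```bash
python3 snap.py 10 wrist;  python3 - <<'E'
from plant import status
from h import *
s=status.state(); e=s["ee_pos"]
c=(e[0],e[1],.15,yawof(s["tcp_rot"]))
go(c,jig(-31,-56,150))
E
```

```text
9.0833 [ 0.4291 -0.0531  0.148 ] yaw -0.7399 F [ 0.3  0.5 -1.6] M [-0.03 -0.07  0.06] op 0.04984512041221445 q [-0.4  -0.13  2.08  0.    1.2   0.34]
tx -0.4232 ty -0.8901 tz -0.0000 az -0.3602  dist 0.296 rows 7.1/4.5
```

View pics/wrist10.png

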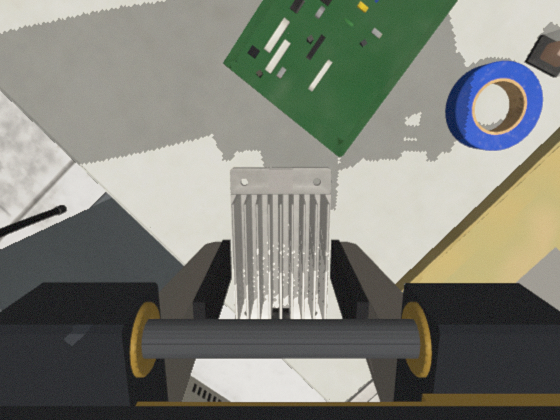

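Held without slip: the foot's front edge is still at row 168. Carrying it over the jig.

{"fn": "arm_command", "kwargs": {"deltas": [{"jaw": 1, "tx": -0.042, "ty": -0.09, "tz": 0, "ax": 0, "ay": 0, "az": -0.036}, {"jaw": 1, "tx": -0.093, "ty": -0.196, "tz": 0, "ax": 0, "ay": 0, "az": -0.08}, {"jaw": 1, "tx": -0.144, "ty": -0.303, "tz": 0, "ax": 0, "ay": 0, "az": -0.12}, {"jaw": 1, "tx": -0.195, "ty": -0.41, "tz": 0, "ax": 0, "ay": 0, "az": -0.165}, {"jaw": 1, "tx": -0.246, "ty": -0.517, "tz": 0, "ax": 0, "ay": 0, "az": -0.21}, {"jaw": 1, "tx": -0.296, "ty": -0.623, "tz": 0, "ax": 0, "ay": 0, "az": -0.25}, {"jaw": 1, "tx": -0.347, "ty": -0.73, "tz": 0, "ax": 0, "ay": 0, "az": -0.295}, {"jaw": 1, "tx": -0.39, "ty": -0.82, "tz": 0, "ax": 0, "ay": 0, "az": -0.332}, {"jaw": 1, "tx": -0.415, "ty": -0.873, "tz": 0, "ax": 0, "ay": 0, "az": -0.353}, {"jaw": 1, "tx": -0.423, "ty": -0.89, "tz": 0, "ax": 0, "ay": 0, "az": -0.36}, {"jaw": 1, "tx": -0.423, "ty": -0.89, "tz": 0, "ax": 0, "ay": 0, "az": -0.36}, {"jaw": 1, "tx": -0.423, "ty": -0.89, "tz": 0, "ax": 0, "ay": 0, "az": -0.36}]}}

```text
clock: 10.08
ee_pos: [0.5152, 0.2285, 0.1477]
tcp_rot: [0.996, -0.087, -0.001, 0.001]
force: [0.6, -0.1, -1.8]
opening: 0.0497
```

```bash
python3 snap.py 11 wrist;  python3 - <<'E'
from plant import status
from h import *
s=status.state(); e=s["ee_pos"]
c=(e[0],e[1],e[2],yawof(s["tcp_rot"]))
go(c,jig(-31,-56,60))
E
```

```text
10.1333 [0.5154 0.2281 0.1481] yaw -0.1758 F [-0.   0.  -0.6] M [-0.04 -0.05  0.05] op 0.04980681634119939 q [ 0.2   0.22  1.72 -0.    1.21  0.38]
tx -0.0010 ty -0.0051 tz 0.2937 az -0.0011  dist 0.088 rows 2.1/0.0
```

View pics/wrist11.png

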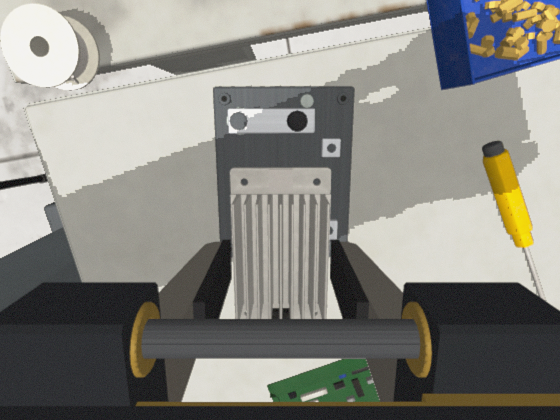

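Sink foot and stop arm edges both level in the picture, so yaw matches. Lowering to about 14 mm above the seat.

{"fn": "arm_command", "kwargs": {"deltas": [{"jaw": 1, "tx": -0.001, "ty": -0.005, "tz": 0.07, "ax": 0, "ay": 0, "az": 0}, {"jaw": 1, "tx": -0.001, "ty": -0.005, "tz": 0.15, "ax": 0, "ay": 0, "az": 0}, {"jaw": 1, "tx": -0.001, "ty": -0.005, "tz": 0.23, "ax": 0, "ay": 0, "az": 0}, {"jaw": 1, "tx": -0.001, "ty": -0.005, "tz": 0.29, "ax": 0, "ay": 0, "az": 0}, {"jaw": 1, "tx": -0.001, "ty": -0.005, "tz": 0.29, "ax": 0, "ay": 0, "az": 0}, {"jaw": 1, "tx": -0.001, "ty": -0.005, "tz": 0.29, "ax": 0, "ay": 0, "az": 0}, {"jaw": 1, "tx": -0.001, "ty": -0.005, "tz": 0.29, "ax": 0, "ay": 0, "az": 0}, {"jaw": 1, "tx": -0.001, "ty": -0.005, "tz": 0.29, "ax": 0, "ay": 0, "az": 0}]}}

```text
clock: 10.8
ee_pos: [0.5176, 0.2307, 0.0642]
tcp_rot: [0.996, -0.087, 0.002, -0.0]
force: [-0.3, 0.7, -1.0]
opening: 0.0495
```

```bash
python3 snap.py 12 wrist;  python3 - <<'E'
from plant import status
from h import *
s=status.state(); e=s["ee_pos"]
print(rz(.174)@(e-np.array([.5556,.2795,0]))*1e3)
E
```

```text
10.85 [0.5175 0.2308 0.0641] yaw -0.1748 F [ 0.6  0.4 -0.5] M [-0.05 -0.04 -0.01] op 0.04988971599633146 q [0.21 0.34 1.76 0.   1.04 0.38]
[-29.06700938 -54.54276628  64.13731241]
```

View pics/wrist12.png

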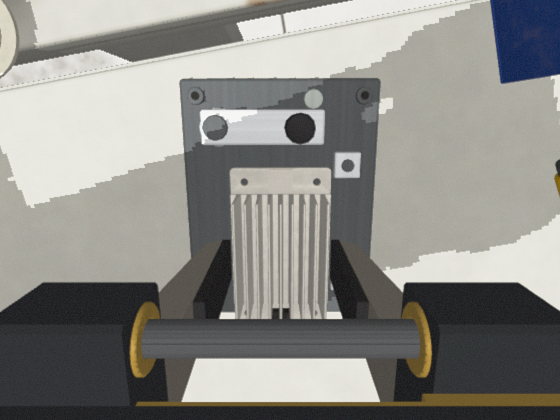

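{"fn": "arm_command", "kwargs": {"deltas": [{"jaw": 1, "tx": 0, "ty": 0, "tz": 0.02, "ax": 0, "ay": 0, "az": 0}, {"jaw": 1, "tx": 0, "ty": 0, "tz": 0.035, "ax": 0, "ay": 0, "az": 0}, {"jaw": 1, "tx": 0, "ty": 0, "tz": 0.045, "ax": 0, "ay": 0, "az": 0}, {"jaw": 1, "tx": 0, "ty": 0, "tz": 0.052, "ax": 0, "ay": 0, "az": 0}, {"jaw": 1, "tx": 0, "ty": 0, "tz": 0.057, "ax": 0, "ay": 0, "az": 0}, {"jaw": 1, "tx": 0, "ty": 0, "tz": 0.06, "ax": 0, "ay": 0, "az": 0}, {"jaw": 1, "tx": 0, "ty": 0, "tz": 0.06, "ax": 0, "ay": 0, "az": 0}, {"jaw": 1, "tx": 0, "ty": 0, "tz": 0.06, "ax": 0, "ay": 0, "az": 0}]}}

```text
clock: 11.52
ee_pos: [0.5158, 0.2308, 0.0457]
tcp_rot: [0.996, -0.087, -0.001, 0.0]
force: [-7.4, -1.9, 12.9]
opening: 0.0498
```

```bash
python3 snap.py 13;  python3 - <<'E'
from plant import status
from h import *
s=status.state(); e=s["ee_pos"]
print(rz(.174)@(e-np.array([.5556,.2795,0]))*1e3)
E
```

```text
11.5167 [0.5158 0.2308 0.0457] yaw -0.1738 F [-7.4 -1.9 12.9] M [-0.48  1.12 -0.03] op 0.049841226698901155 q [ 0.21  0.37  1.76 -0.    1.01  0.38]
[-30.76461251 -54.81947834  45.74229966]
```

Seated on the bed (z 45.7 mm as predicted, 13 N down). Easing the down force a little and sliding toward the corner.

{"fn": "arm_command", "kwargs": {"deltas": [{"jaw": 1, "tx": 0.002, "ty": -0.008, "tz": -0.005, "ax": 0, "ay": 0, "az": 0}, {"jaw": 1, "tx": 0.005, "ty": -0.016, "tz": -0.005, "ax": 0, "ay": 0, "az": 0}, {"jaw": 1, "tx": 0.008, "ty": -0.024, "tz": -0.005, "ax": 0, "ay": 0, "az": 0}, {"jaw": 1, "tx": 0.01, "ty": -0.03, "tz": -0.005, "ax": 0, "ay": 0, "az": 0}, {"jaw": 1, "tx": 0.01, "ty": -0.033, "tz": -0.005, "ax": 0, "ay": 0, "az": 0}, {"jaw": 1, "tx": 0.01, "ty": -0.033, "tz": -0.005, "ax": 0, "ay": 0, "az": 0}]}}

```text
clock: 12.02
ee_pos: [0.5212, 0.2403, 0.0458]
tcp_rot: [0.996, -0.087, 0.0, -0.0]
force: [0.1, -0.2, 0.1]
opening: 0.0499
```

```bash
cat > st.py <<'E'
from plant import status
from h import *
s=status.state(); e=s["ee_pos"]
print(s["clock"],"jig tcp",(rz(.174)@(e-np.array([.5556,.2795,0]))*1e3).round(2),"F",(rz(.174)@s["force"]).round(1),"M",(rz(.174)@s["moment"]).round(2),"yaw",yawof(s["tcp_rot"]).round(4),s["opening"])
E
python3 snap.py 13 wrist;python3 st.py
```

```text
12.0667 [0.5212 0.2403 0.0458] yaw -0.1742 F [ 1.  -0.5  0. ] M [ 0.07 -0.19 -0.  ] op 0.04959226051417605 q [0.22 0.38 1.74 0.   1.02 0.4 ]
12.0667 jig tcp [-27.1  -44.58  45.78] F [ 1.1 -0.3  0. ] M [ 0.1  -0.17 -0.  ] yaw -0.1742 0.04959226051417605
```

View pics/wrist13.png

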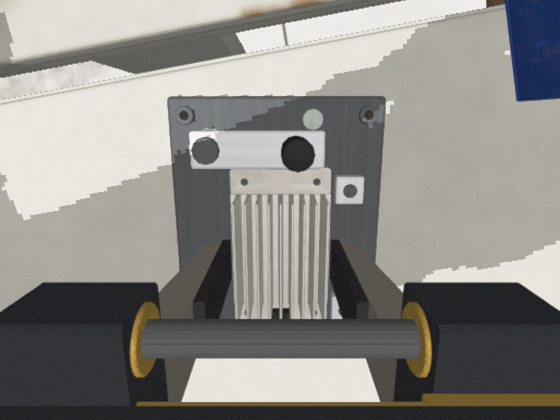

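{"fn": "arm_command", "kwargs": {"deltas": [{"jaw": 1, "tx": 0.004, "ty": 0, "tz": 0.003, "ax": 0, "ay": 0, "az": 0}, {"jaw": 1, "tx": 0.008, "ty": -0.003, "tz": 0.003, "ax": 0, "ay": 0, "az": 0}, {"jaw": 1, "tx": 0.01, "ty": -0.005, "tz": 0.003, "ax": 0, "ay": 0, "az": 0}, {"jaw": 1, "tx": 0.012, "ty": -0.007, "tz": 0.003, "ax": 0, "ay": 0, "az": 0}, {"jaw": 1, "tx": 0.013, "ty": -0.008, "tz": 0.003, "ax": 0, "ay": 0, "az": 0}, {"jaw": 1, "tx": 0.013, "ty": -0.008, "tz": 0.003, "ax": 0, "ay": 0, "az": 0}]}}

```text
clock: 12.57
ee_pos: [0.522, 0.2406, 0.0458]
tcp_rot: [0.996, -0.086, -0.004, 0.002]
force: [-15.2, -7.3, 20.5]
opening: 0.05
```

```bash
python3 st.py
```

```text
12.5667 jig tcp [-26.33 -44.17  45.77] F [-13.7  -9.8  20.5] M [-1.74  2.22  0.11] yaw -0.173 0.04996631692956258
```

{"fn": "arm_command", "kwargs": {"deltas": [{"jaw": 1, "tx": 0.0, "ty": 0, "tz": -0.006, "ax": 0, "ay": 0, "az": 0}, {"jaw": 1, "tx": 0.0, "ty": 0, "tz": -0.006, "ax": 0, "ay": 0, "az": 0}, {"jaw": 1, "tx": 0.0, "ty": 0, "tz": -0.006, "ax": 0, "ay": 0, "az": 0}]}}

```text
clock: 12.82
ee_pos: [0.523, 0.2404, 0.0458]
tcp_rot: [0.996, -0.087, -0.003, 0.002]
force: [-5.8, -5.7, 3.4]
opening: 0.0498
```

```bash
python3 st.py; python3 snap.py 14 wrist side; python3 -c "
import cv2
t=cv2.imread('pics/wrist14.png')
cv2.imwrite('pics/c9.png',cv2.resize(t[90:340,160:400],None,fx=2.4,fy=2.4,interpolation=cv2.INTER_CUBIC))
t=cv2.imread('pics/side14.png')
cv2.imwrite('pics/c10.png',cv2.resize(t[200:280,190:300],None,fx=7,fy=7,interpolation=cv2.INTER_CUBIC))"
```

```text
12.8167 jig tcp [-25.38 -44.2   45.83] F [-4.8 -6.7  3.4] M [-1.1   0.67  0.14] yaw -0.1734 0.04983598437249007
12.9167 [0.523  0.2403 0.0458] yaw -0.1736 F [-6.6 -5.4  4. ] M [-0.91  0.86  0.09] op 0.04940544771913213 q [ 0.22  0.39  1.73 -0.    1.03  0.4 ]
```

View pics/c9.png

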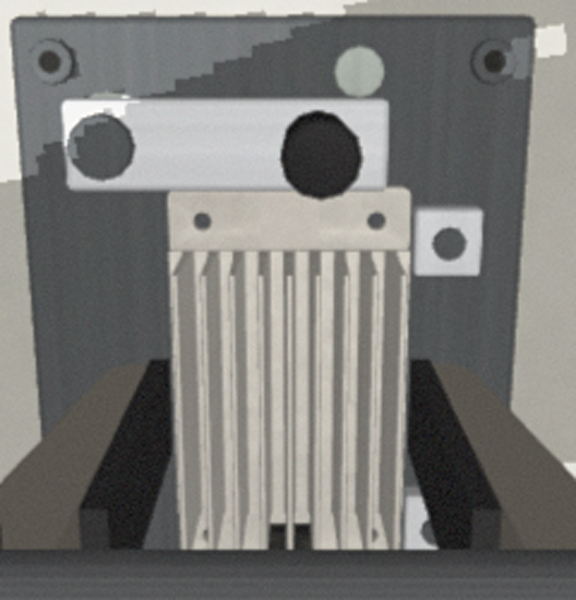

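View pics/c10.png

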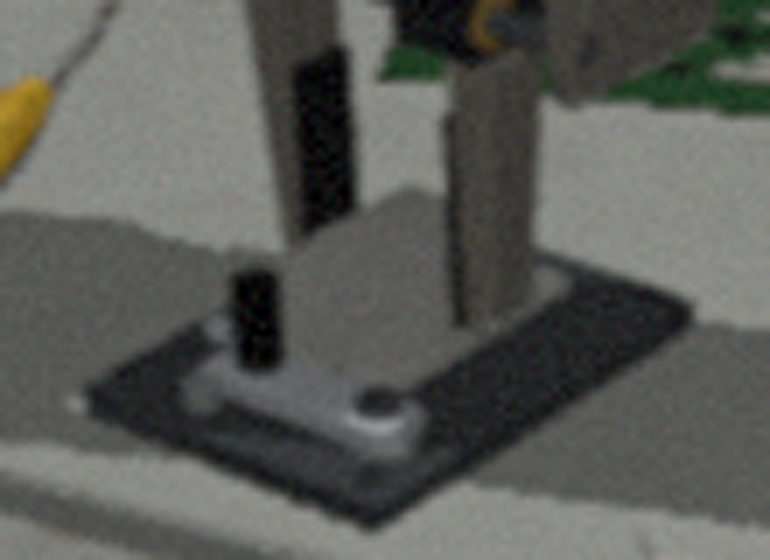

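Foot edge touches the stop arm (crop row 188). A gap of about 1 mm still shows to the far pad (crop columns 410 and 415), so I push more in +x.

{"fn": "arm_command", "kwargs": {"deltas": [{"jaw": 1, "tx": 0.003, "ty": 0, "tz": 0, "ax": 0, "ay": 0, "az": 0}, {"jaw": 1, "tx": 0.006, "ty": 0, "tz": 0, "ax": 0, "ay": 0, "az": 0}, {"jaw": 1, "tx": 0.008, "ty": 0, "tz": 0, "ax": 0, "ay": 0, "az": 0}, {"jaw": 1, "tx": 0.008, "ty": 0, "tz": 0, "ax": 0, "ay": 0, "az": 0}, {"jaw": 1, "tx": 0.008, "ty": 0, "tz": 0, "ax": 0, "ay": 0, "az": 0}]}}

```text
clock: 13.33
ee_pos: [0.5236, 0.2402, 0.0459]
tcp_rot: [0.996, -0.087, -0.005, 0.002]
force: [-12.1, -4.3, 10.2]
opening: 0.0497
```

```bash
python3 st.py; python3 snap.py 15 wrist; python3 -c "
import cv2
t=cv2.imread('pics/wrist15.png')
cv2.imwrite('pics/c11.png',cv2.resize(t[90:340,160:400],None,fx=2.4,fy=2.4,interpolation=cv2.INTER_CUBIC))"
```

```text
13.3333 jig tcp [-24.7  -44.19  45.87] F [-11.2  -6.3  10.2] M [-1.18  1.77  0.12] yaw -0.1734 0.0497019253241421
13.3833 [0.5237 0.2403 0.0459] yaw -0.1734 F [-11.8  -5.2   9.9] M [-0.83  1.91  0.08] op 0.04989277874264683 q [ 0.22  0.39  1.72 -0.    1.03  0.39]
```

View pics/c11.png

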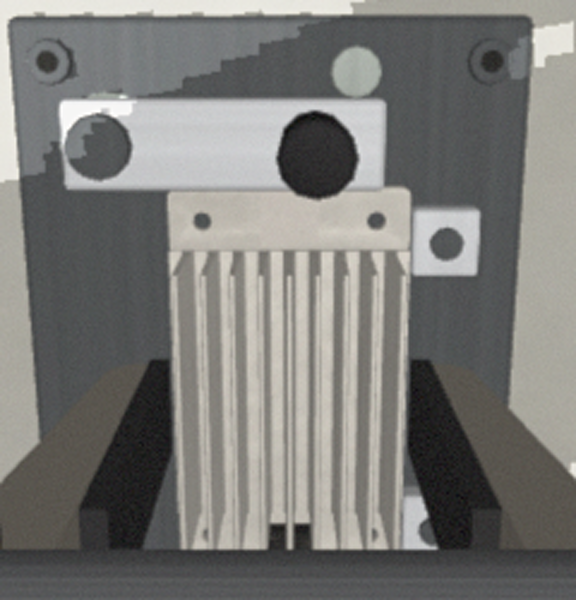

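{"fn": "arm_command", "kwargs": {"deltas": [{"jaw": 1, "tx": 0.004, "ty": 0, "tz": -0.003, "ax": 0, "ay": 0, "az": 0}, {"jaw": 1, "tx": 0.008, "ty": 0, "tz": -0.003, "ax": 0, "ay": 0, "az": 0}, {"jaw": 1, "tx": 0.008, "ty": 0, "tz": -0.003, "ax": 0, "ay": 0, "az": 0}, {"jaw": 1, "tx": 0.008, "ty": 0, "tz": -0.003, "ax": 0, "ay": 0, "az": 0}]}}

```text
clock: 13.72
ee_pos: [0.5238, 0.2402, 0.046]
tcp_rot: [0.996, -0.087, -0.007, 0.002]
force: [-16.5, -3.0, 11.1]
opening: 0.05
```

```bash
cat >> st.py <<'E'
from scipy.spatial.transform import Rotation as Ro
print("tool z in jig (mrad)",(rz(.174)@Ro.from_quat(s["tcp_rot"]).as_matrix()[:,2]*1e3).round(1))
E
python3 st.py; python3 snap.py 16 wrist; python3 -c "
import cv2
t=cv2.imread('pics/wrist16.png')
cv2.imwrite('pics/c12.png',cv2.resize(t[150:330,250:390],None,fx=4,fy=3.3,interpolation=cv2.INTER_CUBIC))"
```

```text
13.7167 jig tcp [-24.47 -44.19  45.96] F [-15.7  -5.8  11.1] M [-1.04  2.64  0.06] yaw -0.1736 0.04999686344162226
tool z in jig (mrad) [ -13.9   -5.3 -999.9]
13.7667 [0.5238 0.2402 0.0459] yaw -0.1736 F [-16.7  -2.9  11.3] M [-0.55  2.82  0.08] op 0.04937768025100049 q [0.22 0.4  1.72 0.   1.04 0.39]
```

View pics/c12.png

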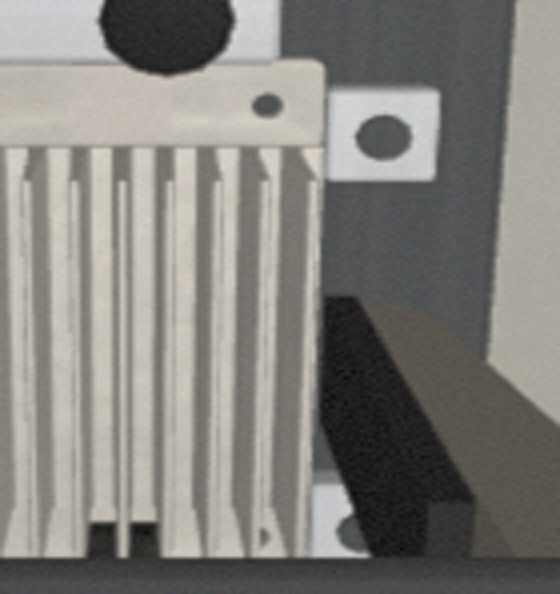

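In contact with the pads now: 2.4 mm of command gave 0.2 mm of motion, and no gap is visible. The hand leans about 14 mrad, so I level it and press more in +y.

{"fn": "arm_command", "kwargs": {"deltas": [{"jaw": 1, "tx": 0, "ty": -0.003, "tz": 0, "ax": 0.002, "ay": 0.006, "az": 0}, {"jaw": 1, "tx": 0, "ty": -0.006, "tz": 0, "ax": 0.004, "ay": 0.012, "az": 0}, {"jaw": 1, "tx": 0, "ty": -0.008, "tz": 0, "ax": 0.004, "ay": 0.012, "az": 0}, {"jaw": 1, "tx": 0, "ty": -0.008, "tz": 0, "ax": 0.004, "ay": 0.012, "az": 0}, {"jaw": 1, "tx": 0, "ty": -0.008, "tz": 0, "ax": 0.004, "ay": 0.012, "az": 0}]}}

```text
clock: 14.18
ee_pos: [0.5234, 0.2404, 0.0457]
tcp_rot: [0.996, -0.087, 0.001, 0.002]
force: [-18.6, -11.7, 15.3]
opening: 0.0497
```

```bash
python3 st.py; python3 snap.py 17 wrist; python3 -c "
import cv2
t=cv2.imread('pics/wrist17.png')
cv2.imwrite('pics/c13.png',cv2.resize(t[90:340,160:400],None,fx=2.4,fy=2.4,interpolation=cv2.INTER_CUBIC))"
```

```text
14.1833 jig tcp [-24.96 -44.1   45.69] F [-16.3 -14.7  15.3] M [-2.61  3.39 -0.02] yaw -0.1732 0.04973274418661332
tool z in jig (mrad) [    2.5    -3.8 -1000. ]
14.2333 [0.5234 0.2404 0.0457] yaw -0.1733 F [-18.1 -10.9  15.4] M [-2.02  3.8  -0.04] op 0.049632259902922055 q [ 0.22  0.39  1.73 -0.01  1.02  0.4 ]
```

View pics/c13.png

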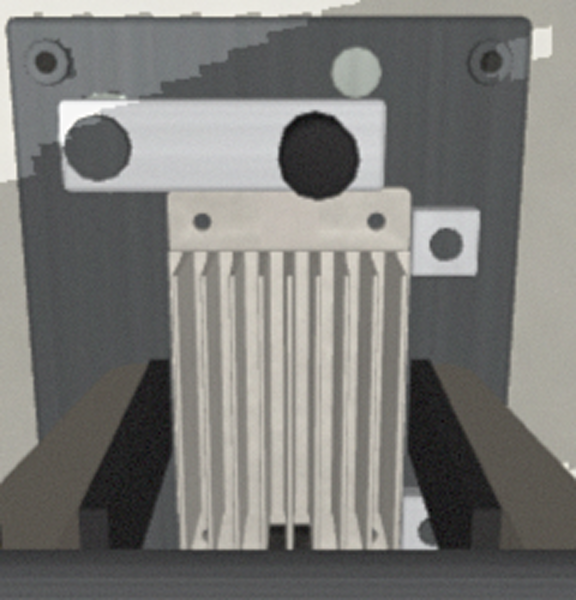

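{"fn": "arm_command", "kwargs": {"deltas": [{"jaw": 1, "tx": 0.003, "ty": -0.002, "tz": -0.004, "ax": 0.002, "ay": 0.0, "az": 0}, {"jaw": 1, "tx": 0.004, "ty": -0.004, "tz": -0.004, "ax": 0.003, "ay": 0.001, "az": 0}, {"jaw": 1, "tx": 0.004, "ty": -0.004, "tz": -0.004, "ax": 0.003, "ay": 0.001, "az": 0}, {"jaw": 1, "tx": 0.004, "ty": -0.004, "tz": -0.004, "ax": 0.003, "ay": 0.001, "az": 0}, {"jaw": 1, "tx": 0.004, "ty": -0.004, "tz": -0.004, "ax": 0.003, "ay": 0.001, "az": 0}, {"jaw": 1, "tx": 0.004, "ty": -0.004, "tz": -0.004, "ax": 0.003, "ay": 0.001, "az": 0}]}}

```text
clock: 14.73
ee_pos: [0.5234, 0.2404, 0.0457]
tcp_rot: [0.996, -0.086, 0.001, 0.001]
force: [-19.7, -14.3, 12.4]
opening: 0.0501
```

```bash
python3 st.py; python3 snap.py 18 wrist top side;python3 st.py; python3 -c "
import cv2
t=cv2.imread('pics/wrist18.png')
cv2.imwrite('pics/c14.png',cv2.resize(t[150:330,230:390],None,fx=4.8,fy=3.3,interpolation=cv2.INTER_CUBIC))
t=cv2.imread('pics/side18.png')
cv2.imwrite('pics/c15.png',cv2.resize(t[200:280,190:300],None,fx=7,fy=7,interpolation=cv2.INTER_CUBIC))"
```

```text
14.7333 jig tcp [-24.92 -44.08  45.69] F [-16.9 -17.5  12.4] M [-3.21  3.36 -0.03] yaw -0.1729 0.05005721012360494
tool z in jig (mrad) [    1.3    -1.5 -1000. ]
14.8833 [0.5234 0.2404 0.0457] yaw -0.1729 F [-19.1 -15.3  11.8] M [-2.57  3.82 -0.01] op 0.04945521660360323 q [ 0.22  0.39  1.73 -0.    1.02  0.4 ]
14.8833 jig tcp [-24.92 -44.08  45.69] F [-16.2 -18.4  11.8] M [-3.19  3.31 -0.01] yaw -0.1729 0.04945521660360323
tool z in jig (mrad) [    1.3    -1.5 -1000. ]
```

View pics/c14.png

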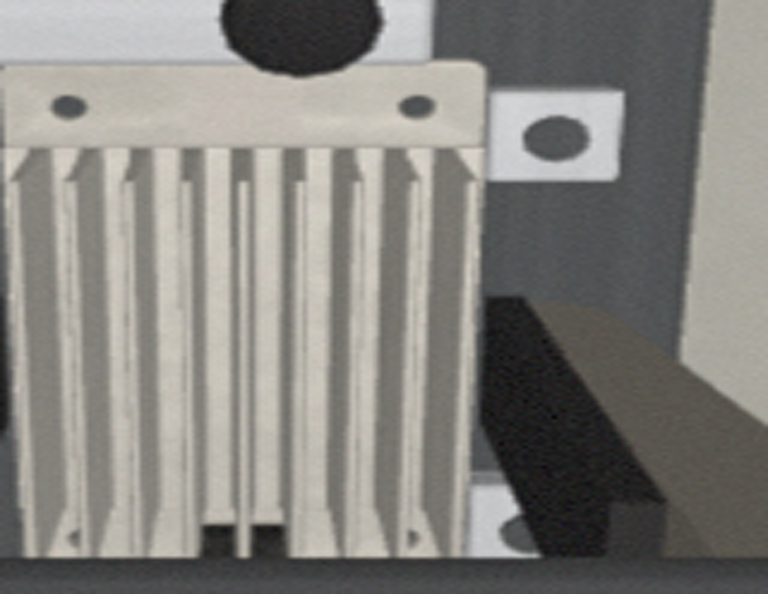

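View pics/c15.png

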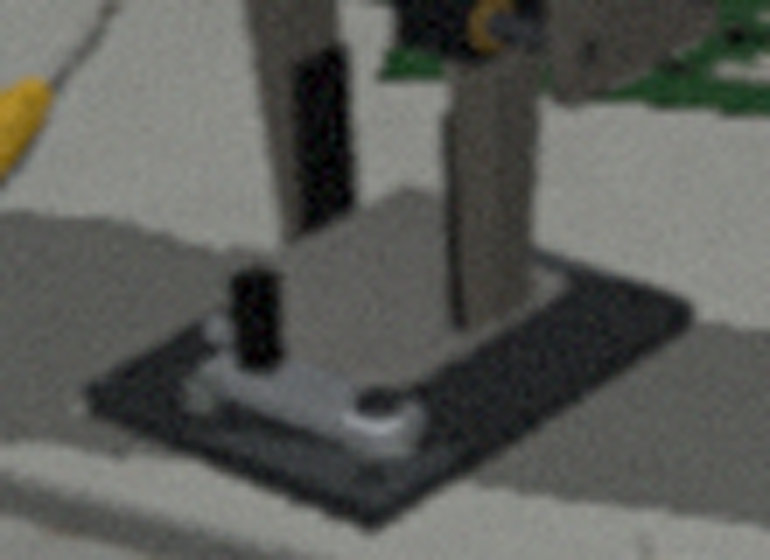

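View pics/top18.png

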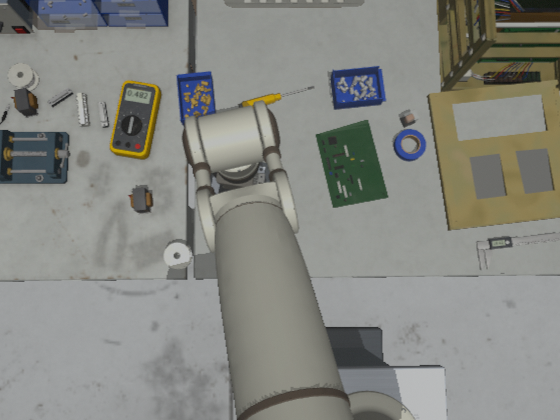

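{"fn": "arm_command", "kwargs": {"deltas": [{"jaw": 1, "tx": 0.003, "ty": 0, "tz": -0.003, "ax": 0.001, "ay": 0.001, "az": 0}, {"jaw": 1, "tx": 0.006, "ty": 0, "tz": -0.003, "ax": 0.001, "ay": 0.002, "az": 0}, {"jaw": 1, "tx": 0.006, "ty": 0, "tz": -0.003, "ax": 0.001, "ay": 0.002, "az": 0}, {"jaw": 1, "tx": 0.006, "ty": 0, "tz": -0.003, "ax": 0.001, "ay": 0.002, "az": 0}, {"jaw": 1, "tx": 0.006, "ty": 0, "tz": -0.003, "ax": 0.001, "ay": 0.002, "az": 0}, {"jaw": 1, "tx": 0.006, "ty": 0, "tz": -0.003, "ax": 0.001, "ay": 0.002, "az": 0}, {"jaw": 1, "tx": 0.006, "ty": 0, "tz": -0.003, "ax": 0.001, "ay": 0.002, "az": 0}, {"jaw": 1, "tx": 0.006, "ty": 0, "tz": -0.003, "ax": 0.001, "ay": 0.002, "az": 0}]}}

```text
clock: 15.55
ee_pos: [0.5234, 0.2404, 0.0457]
tcp_rot: [0.996, -0.086, 0.0, 0.0]
force: [-22.9, -13.4, 12.2]
opening: 0.0497
```

```bash
python3 st.py; python3 snap.py 19 wrist;python3 st.py; python3 -c "
import cv2
t=cv2.imread('pics/wrist19.png')
cv2.imwrite('pics/c16.png',cv2.resize(t[150:330,230:390],None,fx=4.8,fy=3.3,interpolation=cv2.INTER_CUBIC))"
```

```text
15.55 jig tcp [-24.89 -44.12  45.67] F [-20.3 -17.2  12.2] M [-3.09  3.89 -0.04] yaw -0.173 0.04971770849942281
tool z in jig (mrad) [ 7.e-01 -4.e-01 -1.e+03]
15.6 [0.5234 0.2404 0.0457] yaw -0.1729 F [-21.3 -13.5  12. ] M [-2.31  4.3  -0.03] op 0.050044001204217196 q [ 0.22  0.39  1.73 -0.    1.02  0.39]
15.6 jig tcp [-24.9  -44.12  45.69] F [-18.6 -17.   12. ] M [-3.02  3.83 -0.03] yaw -0.1729 0.050044001204217196
tool z in jig (mrad) [ 7.e-01 -5.e-01 -1.e+03]
```

View pics/c16.png

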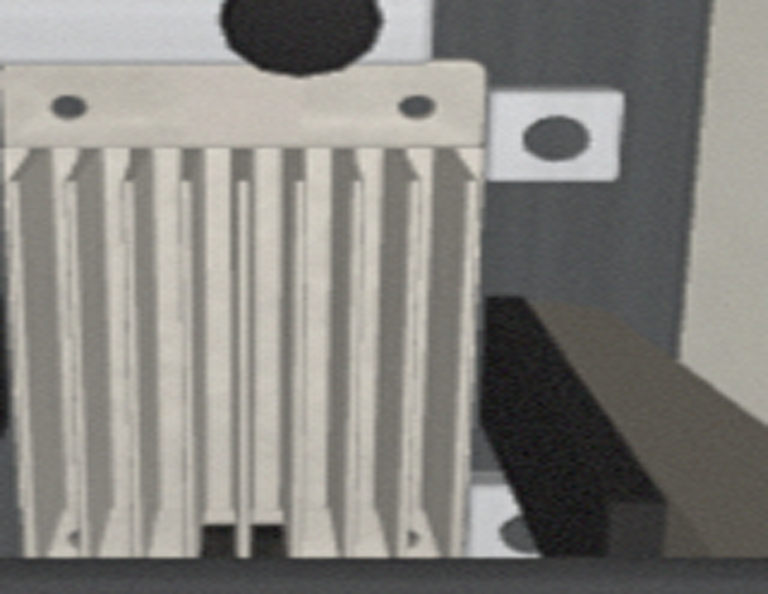

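Nothing moves under more push: about 19 N against the pads, 17 N against the stop arm and 12 N down, with the sink level. The picture shows the foot's edge on the stop arm and its side at both pads, with no clear gap. Handing in.

```bash
python3 -c "
from plant import order
print(order.sign_off())"; python3 st.py
```

```text
the job is handed in; nothing more can be done
None
the job is handed in; nothing more can be done
```

The job is handed in. The stop arm is closed against its dowel, and the heat sink is held pressed into the corner, still gripped.

- **Stop arm:** I pushed it round by the knob until it rested against the dowel. A further 3 mm of command moved it only 0.4 mm and added 10 N, so it was on the hard stop.
- **Heat sink:** I set it on the bed with the plain end toward the stop arm and pushed it against both stops. Before hand-in the push was about 19 N against the side stop and 17 N against the stop arm, with 12 N down and the hand within 1 mrad of vertical. Extra push no longer moved it.
- **Position:** The tool was at x −24.9, y −44.1 and z 45.7 mm of the jig. That agrees with the seated pose to about 0.5 mm, given that I gripped it about 3 mm ahead of its origin.
- **Bystanders:** The transformer and solder spool are where they were in the top view. The robot clock read 15.6 s at hand-in.

**Not fully certain:**
- **Side-stop contact:** The pictures resolve the gap at the front pad only to about 0.3 mm. That both pads carry load rests on the near-zero turning moment and on the sink not moving. Friction on the bed takes part of the measured side forces.
- **Lean during seating:** The hand leaned about 14 mrad partway through pressing, and I levelled it before the final push.
- **After hand-in:** A state read after hand-in returned nothing, so I have no check from that point on.

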